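# Make up a weld kit in the parts tray

## Robot

A 6-joint arm with a two-finger parallel gripper is mounted at the origin on the work surface. World frame = base frame: x ahead of the robot, y to its left, z up, the work surface at z = 0. Lengths are in m, angles in rad, forces in N, time in s.
With the tool pointing down it reaches from about 0.25 to 0.775 m from the base axis. Payload 8.9 kg.
Tool frame: the origin (TCP) lies at the very end of the fingers, on their centre line; the grasp point (between the pads) lies 19 mm behind it; y points along the fingers, z is the direction in which the jaws open and shut, and the axes are right-handed (so a half turn about y gives the same grasp; the last joint's range is limited). The gripper opens to 85 mm and grips with 20 to 120 N. Pads are 22 mm wide; open, the fingers measure 114 mm over their backs; the gripper's body (76 mm by 85 mm) begins 54 mm behind the grasp point. The pads swing forward as they close: fully open they stand 13 mm farther back than shut.
Start: joints at [1.029, 0.291, -0.153, 1.127, 0, 1.431], TCP at [0.206, 0.483, 0.231] pointing down, gripper open.
Joint ranges: [-2.52, 2.52], [-0.91, 1.74], [-1.3, 1.37], [-1.96, 2.02], [-1.52, 1.47], [-3.14, 3.14]. Speed limits (rad/s): [2.22, 2.22, 2.79, 3.14, 3.14, 3.14].

## Interface

Orientations are given as a unit quaternion [x, y, z, w].
In Python, from station import manip, vision gives the robot as it stands. The module is installed in compiled form; this text tells all that it offers.
- The arm moves only by the tool play_rows, never from a script. Its argument "deltas" is text: rows parted by semicolons, each of 6 numbers parted by spaces: the shift along the world's x, y, z in m, then the turn, a rotation vector about the world's x, y, z in degrees. In form: dx dy dz rx ry rz; .... A call has 1 to 20 rows; each row shifts and turns the commanded pose from where the row before left it; what a row does not reach is not made up. A row lasts 1/10 s, in which the tool goes at most 50 mm and 8.59 degrees, less where a joint would pass 70% of its speed; a pose out of reach is approached as far as the arm can. A call with a gripper value outside its range is refused whole. "claw" is the finger opening in m, from 0 to 0.0854, set as the call begins (left out, the last holds). The fingers move at their own pace and stop on an object; "squeeze" is the grip in N (left out, the last holds). Time passes only in rows, so rows that do not move let the fingers close. It gives the time, the measured TCP pose, the force and the opening at its end, in the units of the state.
- manip.state(): the state, without advancing time (a new reading comes with each control period).
- vision.capture(name): name is "side" or "top"; returns a dict with "frame" (420x560x3 uint8, blue, green, red), "range_z" (420x560 float32, m along the optical axis (not along the pixel's ray), 0 where there is no reading), "mtx" (3x3 intrinsics, pixels), "R" (3x3) and "t" (3): a world point X has camera coordinates R X + t. Camera axes: x right, y down, z forward; pixel columns grow to the right and rows downward; lengths in m; the calibration is good to about 2 mm. A picture is of the moment at which its call begins.
- manip.sign_off(): hands the job in, once; it reports no verdict.
The state is a dict: "t": time; "joint_positions": joint angles; "joint_velocities": joint speeds; "joint_torque": joint torques, N m; "tool_pos": TCP position; "tool_rot": TCP orientation; "ft_force": force on the tool from outside, world axes, zero at the start; "wrist_torque": the same for the moment, N m; "finger_gap": finger opening in m.
Only numpy, scipy, OpenCV 4.12 (cv2) and the standard library are available. Lean on these libraries where they do the work, as an engineer would, in place of code of your own. Each camera call takes 0.05 s, during which the arm holds its last target.

## Task

Make up the weld kit in the tray: seat the square plate flat and squarely between the angles of the square nest, then stand the round tube stub upright on the middle of that plate; lay the U channel, groove up, in the long nest, and put the open ring over the post. Leave the solid disc, the closed box section and the square tube stub where they are; they belong to another job.

Things in the scene. Friction and masses are not known exactly. Their poses are not given: they have to be found in the camera images.
- plate: Kit part: bare steel square base plate, 54 x 54 mm, 12 mm thick, with four dark 8 mm holes near its corners, lying flat; about 0.28 kg. x and y are along its sides. Its origin is the centre of its underside; z points up.
- tube: Kit part: bare steel ROUND tube stub standing on end, 32 mm outside diameter, 24 mm bore, 45 mm tall, about 0.12 kg. Its origin is the centre of its underside; z points up.
- channel: Kit part: bare steel U channel, open side (groove) up, 90 mm long (along its x), 30 mm wide (along its y), 25 mm high, walls and web 4 mm thick, about 0.2 kg. Its origin is the centre of its underside; z points up.
- collar: Kit part: bare steel ring, 44 mm outside diameter, 34 mm bore, 18 mm high, lying flat, about 0.09 kg. Its origin is the centre of its underside; z points up.
- square_nest: Target for the plate: square black pad, low blue angle at each corner. Clear space 70 x 70 mm (sides along x, y); angles 4 mm thick, 8 mm above the seat, 12 mm along each side, so the middle 46 mm of every side is open. Fixed in the fixed grey tray (170 x 380 mm, rim 9 mm high); three nests in a row 110 mm apart, any order. Origin: centre of pad underside, z up; seat (pad top) 4 mm above it.
- long_nest: Target for the channel: long black pad, low blue angle at each corner. Clear space 106 mm (x) by 46 mm (y); angles 4 mm thick, 8 mm above the seat, 25 mm along the long sides, so their middle 56 mm is open. Fixed in the fixed grey tray (170 x 380 mm, rim 9 mm high); three nests in a row 110 mm apart, any order. Origin: centre of pad underside, z up; seat (pad top) 4 mm above it.
- post_nest: Target for the collar: round black pad, 62 mm diameter, with an upright blue post, 18 mm diameter, rising 28 mm above the seat at its centre (the top 6 mm tapered). Fixed in the fixed grey tray (170 x 380 mm, rim 9 mm high); three nests in a row 110 mm apart, any order. Origin: centre of pad underside, z up; seat (pad top) 4 mm above it.
- disc: Look-alike, not in the kit: SOLID round steel disc, 48 mm diameter, 16 mm high, no hole. Its origin is the centre of its underside; z points up.
- box_bar: Look-alike, not in the kit: steel box section, CLOSED on all four sides (flat top, no groove), 90 mm long (x), 30 mm wide (y), 25 mm high, lying. Its origin is the centre of its underside; z points up.
- square_tube: Look-alike, not in the kit: SQUARE steel tube stub standing on end, 30 x 30 mm outside, 4 mm wall, 45 mm tall. Its origin is the centre of its underside; z points up.
Not all that is in view belongs to the job. What is shaped like the long_nest but turquoise is not meant. What is shaped like the collar but purple is not meant.

How it is judged:
By the outcome, as a careful person would: the job done as asked, in the order asked, and still so for the second after the job is handed in, with the robot touching nothing.
It also fails if it takes over 106 s, if anything falls off the work surface, if the arm or the gripper's body presses on something with over 40 N, if the wrist force passes 120 N, or if a joint passes its speed limit or range.

## Working session

There is one attempt and no reset: what is moved stays moved. The work goes in short steps, Python scripts to look and compute and a tool call to move; the robot and the scene stay as the last step left them, time stands still between calls to the robot, and variables do not carry over. Pictures are saved under pics/ and viewed, and the job is handed in when it is done.

Besides the shell and the picture viewer there is one more tool, called after "Request:" by a JSON object that holds its "fn" and its "kwargs". play_rows: Moves the arm, as the interface text tells. Its arguments: {"type":"object","properties":{"deltas":{"type":"string"},"claw":{"type":"number"},"squeeze":{"type":"number"}},"required":["deltas"]}

```bash
mkdir -p pics; python3 - <<'E'
from station import manip, vision
import cv2, numpy as np, pickle
for n in("top","side"):
    c=vision.capture(n); cv2.imwrite(f"pics/{n}0.png",c["frame"]); pickle.dump(c,open(f"{n}0.pkl","wb"))
    print(n,c["mtx"].tolist(),c["R"].round(3).tolist(),c["t"].round(3).tolist())
s=manip.state();print({k:np.round(v,3).tolist() for k,v in s.items()})
E
```

```text
top [[483.1163986776662, 0.0, 278.7930162557346], [0.0, 483.1163986776662, 205.5417158918819], [0.0, 0.0, 1.0]] [[0.019, -1.0, -0.01], [-0.994, -0.017, -0.11], [0.11, 0.012, -0.994]] [-0.002, 0.488, 1.101]
side [[403.3105370024834, 0.0, 286.19410640376304], [0.0, 403.3105370024834, 210.16598287422036], [0.0, 0.0, 1.0]] [[0.883, -0.468, 0.024], [-0.267, -0.543, -0.796], [0.385, 0.697, -0.605]] [-0.439, 0.177, 0.929]
{'t': 0.1, 'joint_positions': [1.029, 0.291, -0.154, 1.127, -0.0, 1.431], 'joint_velocities': [0.002, -0.001, 0.002, 0.0, -0.001, 0.0], 'joint_torque': [0.003, -53.798, 33.192, 0.009, -0.0, 0.0], 'tool_pos': [0.206, 0.483, 0.231], 'tool_rot': [0.693, -0.142, 0.141, -0.692], 'ft_force': [0.313, -0.287, 0.424], 'wrist_torque': [0.021, -0.012, 0.042], 'finger_gap': 0.085}
```

View pics/top0.png

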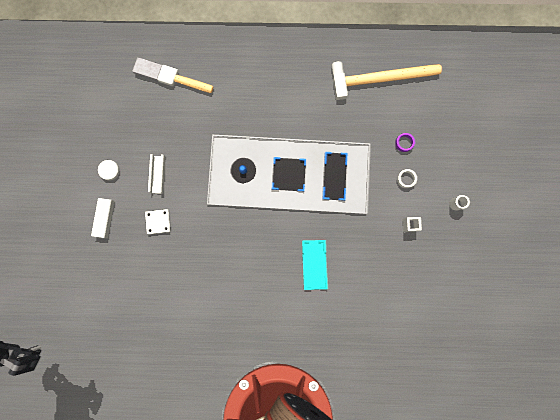

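View pics/side0.png

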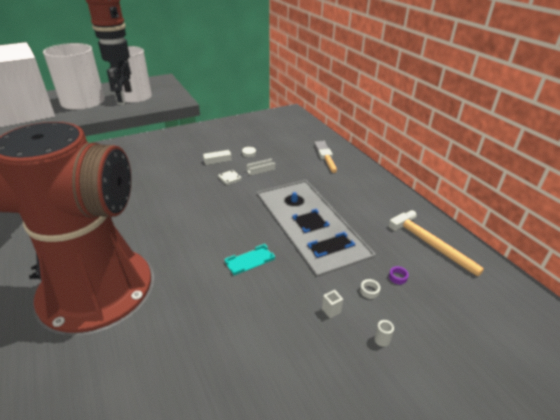

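The top view shows: disc (108,170), channel (156,174), box (102,218), plate (157,222), post nest (243,170), square nest (289,175), long nest (335,176), collar (407,179), purple decoy ring (405,142), tube (461,203) and square tube (414,224). The turquoise decoy is at (315,265). The side view agrees with all of these.

```bash
cat > h.py <<'E'
import numpy as np, cv2, pickle
def world(c):
    z=c["range_z"].astype(float);h,w=z.shape;u,v=np.meshgrid(np.arange(w),np.arange(h))
    K=c["mtx"];p=np.stack([(u-K[0,2])/K[0,0]*z,(v-K[1,2])/K[1,1]*z,z],-1)
    return (p-c["t"])@c["R"]
def cast(c,px,h):
    px=np.atleast_2d(px).astype(float);K=c["mtx"]
    d=np.c_[(px[:,0]-K[0,2])/K[0,0],(px[:,1]-K[1,2])/K[1,1],np.ones(len(px))]@c["R"]
    o=-c["R"].T@c["t"]; return o+d*((h-o[2])/d[:,2])[:,None]
E
cat > big.py <<'E'
import sys,cv2,pickle
n,x0,y0,x1,y1,s,out=sys.argv[1:];c=pickle.load(open(n,"rb"))["frame"][int(y0):int(y1),int(x0):int(x1)]
cv2.imwrite(out,cv2.resize(c,None,fx=float(s),fy=float(s),interpolation=cv2.INTER_NEAREST))
E
python3 big.py top0.pkl 85 130 185 250 6 pics/a.png
python3 big.py top0.pkl 200 125 380 220 4.4 pics/b.png
python3 big.py top0.pkl 385 125 485 245 5 pics/c.png
python3 - <<'E'
from h import *
c=pickle.load(open("top0.pkl","rb"));W=world(c);z=W[...,2]
f=c["frame"]
for nm,(u,v) in dict(table=(200,300),disc=(108,170),box=(102,218),plate=(157,222),tray=(265,150),sq=(289,175),lng=(335,176)).items():
    a=z[v-3:v+4,u-3:v+4 if 0 else u+4];print(nm,a.mean().round(4),a.std().round(4),W[v,u].round(4))
rois=dict(disc=(92,155,125,186,.016),channel=(142,150,170,200,.025),box=(86,194,118,244,.025),plate=(140,204,176,240,.012),collar=(394,166,420,194,.018),tube=(448,190,476,216,.045),sqt=(402,212,428,240,.045))
for n,(x0,y0,x1,y1,h) in rois.items():
    s=np.s_[y0:y1,x0:x1]; zz=z[s]; m=(zz>h-.005)&(zz<h+.006)
    g=f[s].min(-1)>150
    P=W[s][m]; 
    r=cv2.minAreaRect(P[:,:2].astype(np.float32)*1000)
    print(n,m.sum(),"z",np.median(P[:,2]).round(4),"rect",np.round(r[0],1),np.round(r[1],1),round(r[2],1),"mean",(P[:,:2].mean(0)*1000).round(1))
    cs,_=cv2.findContours(g.astype(np.uint8),0,1);k=max(cs,key=cv2.contourArea)[:,0]+[x0,y0]
    q=cast(c,k,h);r=cv2.minAreaRect(q[:,:2].astype(np.float32)*1000);print("   colour",np.round(r[0],1),np.round(r[1],1),round(r[2],1))
E
```

```text
table 0.0005 0.0021 [ 0.2646  0.1878 -0.0025]
disc 0.0163 0.0021 [0.5662 0.4137 0.021 ]
box 0.026 0.0019 [0.4515 0.4203 0.0236]
plate 0.0125 0.0016 [0.4452 0.2936 0.0126]
tray 0.0035 0.0023 [0.6251 0.0428 0.0013]
sq 0.0045 0.0023 [ 0.5645 -0.0162  0.0036]
lng 0.0041 0.002 [ 0.5635 -0.1262  0.0057]
disc 315 z 0.0163 rect [568.8 417.9] [48.  45.8] 66.5 mean [568.3 416.8]
   colour [568.3 418. ] [46.  48.2] 1.0
channel 178 z 0.0246 rect [561.3 299.8] [32.3 89. ] 89.3 mean [559.9 300. ]
   colour [559.4 294.7] [21.9 93.6] 89.3
box 523 z 0.0252 rect [452.7 423.4] [33.1 89.2] 83.0 mean [452.5 422.5]
   colour [453.  423.2] [33.  91.8] 82.9
plate 525 z 0.0126 rect [447.6 291.8] [55.2 80.3] 5.6 mean [447.1 293.7]
   colour [447.5 293.6] [54.1 56.1] 7.4
collar 123 z 0.0178 rect [ 559.9 -294. ] [41.6 42.3] 46.4 mean [ 559.5 -294.2]
   colour [ 560.7 -295.9] [40.6 44.9] 1.0
tube 81 z 0.0445 rect [ 502.5 -411.3] [30.  30.2] 88.8 mean [ 502.  -411.8]
   colour [ 502.5 -412.8] [31.9 30.3] 88.8
sqt 96 z 0.0452 rect [ 450.2 -301.4] [30.2 30.5] 3.8 mean [ 450.1 -301.2]
   colour [ 450.  -302.6] [29.7 32.4] 1.0
```

View pics/a.png

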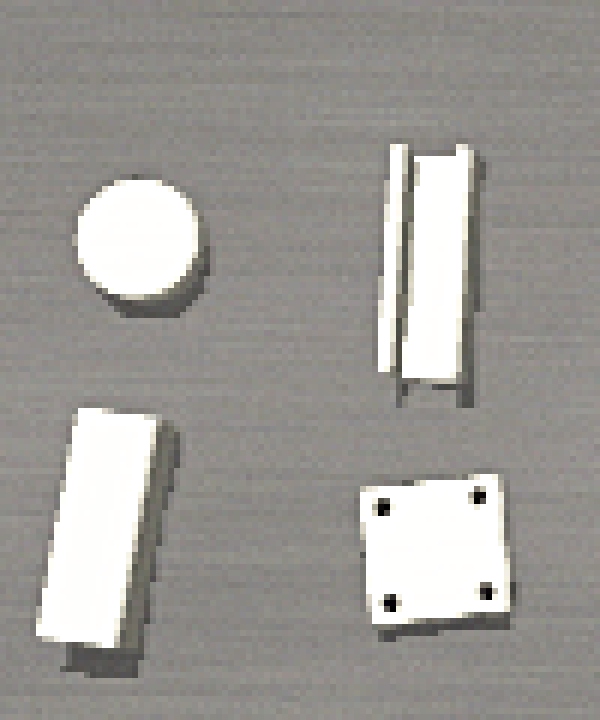

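View pics/b.png

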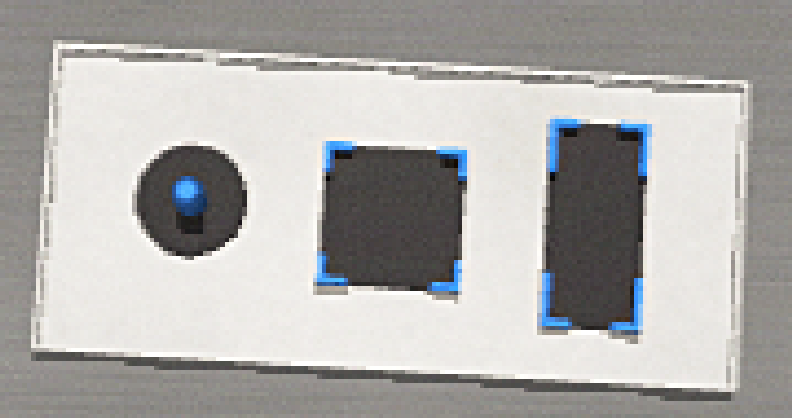

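View pics/c.png

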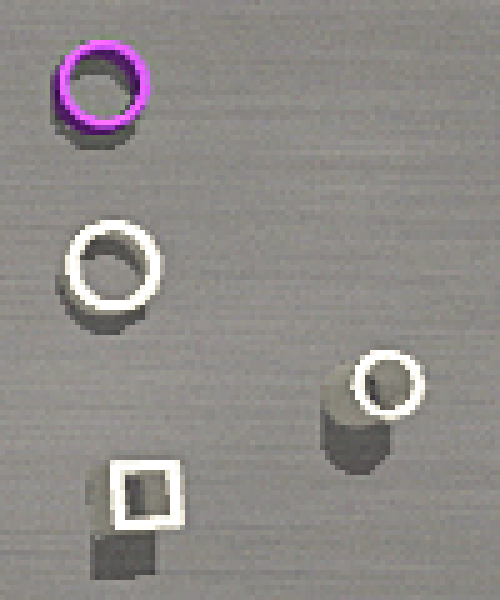

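```bash
cat > m.py <<'E'
from h import *
from scipy.spatial.transform import Rotation as Ro
c=pickle.load(open("top0.pkl","rb"));W=world(c);f=c["frame"].astype(int);z=W[...,2]
b,g,r=f[...,0],f[...,1],f[...,2]
# heights
print("tray floor",np.median(z[150:158,255:330]),"pad sq",np.median(z[165:186,280:299]),"pad long",np.median(z[162:192,330:341]),"table",np.median(z[280:340,60:250]))
blue=((b>130)&(b-r>80)&(g<190)).astype(np.uint8); 
def bl(x0,y0,x1,y1):
    m=np.zeros_like(blue);m[y0:y1,x0:x1]=blue[y0:y1,x0:x1];return np.argwhere(m)[:,::-1]
for n,roi,h in(("sq",(268,150,312,198),.012),("long",(318,148,352,206),.012),("post",(232,155,256,182),.03)):
    q=cast(c,bl(*roi),h)[:,:2]*1000
    R=cv2.minAreaRect(q.astype(np.float32));print(n,len(q),np.round(R[0],1),np.round(R[1],1),round(R[2],2))
dark=((f.max(-1)<90)).astype(np.uint8)
for n,roi in(("sqpad",(268,150,312,198)),("longpad",(318,148,352,206)),("postpad",(225,152,262,190))):
    x0,y0,x1,y1=roi;m=np.zeros_like(dark);m[y0:y1,x0:x1]=dark[y0:y1,x0:x1]|blue[y0:y1,x0:x1]
    q=cast(c,np.argwhere(m)[:,::-1],.004)[:,:2]*1000
    R=cv2.minAreaRect(q.astype(np.float32));print(n,len(q),np.round(R[0],1),np.round(R[1],1),round(R[2],2),q.mean(0).round(1))
# plate holes
sub=f[204:240,140:176].max(-1);k=(f[204:240,140:176].min(-1)>150).astype(np.uint8)
full=cv2.morphologyEx(k,cv2.MORPH_CLOSE,np.ones((5,5)))
n,l,st,ce=cv2.connectedComponentsWithStats(((full>0)&(sub<150)).astype(np.uint8))
print([ (s[4],) for s in st[1:]])
hc=cast(c,ce[1:]+[140,204],.012);print("holes",(hc*1000).round(1).tolist(),hc.mean(0))
# tray outline
gr=((f.min(-1)>150)).astype(np.uint8);m=np.zeros_like(gr);m[128:222,200:378]=gr[128:222,200:378]
cs,_=cv2.findContours(m,0,1);k=max(cs,key=cv2.contourArea)[:,0]
R=cv2.minAreaRect((cast(c,k,.009)[:,:2]*1000).astype(np.float32));print("tray",R)
# channel walls by depth
s=np.s_[148:202,142:172];P=W[s].reshape(-1,3);P=P[(P[:,2]>.019)&(P[:,2]<.032)]
R=cv2.minAreaRect((P[:,:2]*1000).astype(np.float32));print("chan",R)
M=Ro.from_quat([0.693,-0.142,0.141,-0.692]).as_matrix();print(M.round(3))
E
python3 m.py
```

```text
tray floor 0.00389171129008353 pad sq 0.004487243608687318 pad long 0.004433390884685032 table 0.00048776931788537345
sq 77 [566.3 -15.3] [75.8 77.9] 88.04
long 126 [ 563.1 -125. ] [ 52.7 113.5] 87.3
post 34 [575.2  95.3] [11.8 13.4] 46.64
sqpad 994 [567.5 -15.5] [76.3 78.5] 87.76 [567.2 -15.6]
longpad 1017 [ 564.5 -125.8] [ 53.1 114.3] 87.3 [ 564.6 -125.7]
postpad 466 [574.8  94.5] [58.5 57.8] 0.97 [574.6  94.3]
[(np.int32(5),), (np.int32(6),), (np.int32(6),), (np.int32(6),)]
holes [[468.8, 277.3, 12.0], [463.9, 314.8, 12.0], [431.4, 273.0, 12.0], [426.0, 310.6, 12.0]] [0.44754344 0.29390195 0.012     ]
tray ((568.0425415039062, -15.354629516601562), (383.6322326660156, 171.23976135253906), 87.59748840332031)
chan ((560.8923950195312, 300.0575256347656), (32.343997955322266, 89.65434265136719), 88.94684600830078)
[[ 0.92  -0.002  0.392]
 [-0.392 -0.001  0.92 ]
 [-0.001 -1.    -0.002]]
```

Measurements from the top view:

| Item | Centre (mm) | Yaw or axis |
|---|---|---|
| Plate | (447.5, 294) | about +7° |
| Channel | (561, 300) | about -1.5° |
| Collar | (560, -294.5) | n/a |
| Tube | (502.3, -412) | n/a |
| Tray | n/a | about -2.6° |
| Square nest | (567, -15.4) | with tray |
| Long nest | (563, -125.4) | with tray |
| Post | (573.5, 94.7) | with tray |

The sizes agree with the spec. I'll start with the plate.

Request:
{"fn": "play_rows", "kwargs": {"deltas": "0.03 -0.0235 0 0 0 3.75;0.03 -0.0235 0 0 0 3.75;0.03 -0.0235 -0.02 0 0 3.75;0.03 -0.0235 -0.02 0 0 3.75;0.03 -0.0235 -0.02 0 0 3.75;0.03 -0.0235 -0.02 0 0 3.75;0.03 -0.0235 -0.02 0 0 3.75;0.0315 -0.0245 -0.02 0 0 3.75;0 0 0 0 0 0;0 0 0 0 0 0;0 0 0 0 0 0", "claw": 0.068, "squeeze": 40}}

```text
t: 1.2
tool_pos: [0.4468, 0.2944, 0.1115]
tool_rot: [-0.706, -0.043, 0.043, 0.706]
ft_force: [-0.4, -0.4, 0.3]
finger_gap: 0.0678
```

Request:
{"fn": "play_rows", "kwargs": {"deltas": "0.0005 0 -0.03 0 0 0;0 0 -0.03 0 0 0;0 0 -0.02 0 0 0;0 0 -0.01 0 0 0;0 0 -0.005 0 0 0;0 0 0 0 0 0;0 0 0 0 0 0"}}

```text
t: 1.9
tool_pos: [0.4483, 0.2945, 0.0173]
tool_rot: [-0.706, -0.043, 0.042, 0.706]
ft_force: [0.7, -0.3, 0.0]
finger_gap: 0.0679
```

```bash
cat > snap.py <<'E'
import sys,cv2,pickle
from station import manip,vision
n,o=sys.argv[1:3];c=vision.capture(n);pickle.dump(c,open(o+".pkl","wb"))
a=c["frame"]
if len(sys.argv)>3:
    x0,y0,x1,y1=map(int,sys.argv[3:7]);s=min(800/(x1-x0),600/(y1-y0));a=cv2.resize(a[y0:y1,x0:x1],None,fx=s,fy=s,interpolation=cv2.INTER_CUBIC)
cv2.imwrite(f"pics/{o}.png",a)
E
python3 snap.py side s1 190 90 290 190
```

```text
(no output)
```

View pics/s1.png

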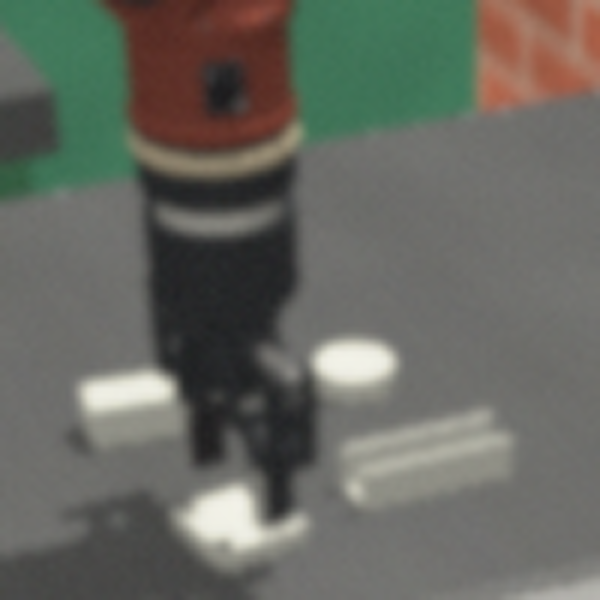

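The blurry side view shows the gripper centred over the plate at about (235,515) of the zoom. The near fingertip is just short of the table. I'll lower it gently and watch the force.

Request:
{"fn": "play_rows", "kwargs": {"deltas": "0 0 -0.004 0 0 0;0 0 -0.004 0 0 0;0 0 -0.003 0 0 0;0 0 0 0 0 0;0 0 0 0 0 0"}}

```text
t: 2.45
tool_pos: [0.4477, 0.2939, 0.0052]
tool_rot: [0.706, 0.043, -0.043, -0.706]
ft_force: [0.5, 0.2, -0.3]
finger_gap: 0.068
```

Request:
{"fn": "play_rows", "kwargs": {"deltas": "0 0 -0.003 0 0 0;0 0 0 0 0 0;0 0 0 0 0 0;0 0 0 0 0 0;0 0 0 0 0 0;0 0 0 0 0 0", "claw": 0.04}}

```text
t: 3.05
tool_pos: [0.448, 0.2941, 0.0024]
tool_rot: [-0.706, -0.043, 0.043, 0.706]
ft_force: [1.6, 0.0, 3.6]
finger_gap: 0.0527
```

Request:
{"fn": "play_rows", "kwargs": {"deltas": "0 0 0 0 0 0;0 0 0.01 0 0 0;0 0 0.03 0 0 0;0 0 0.04 0 0 0;0 0 0 0 0 0;0 0 0 0 0 0"}}

```text
t: 3.65
tool_pos: [0.448, 0.2941, 0.0831]
tool_rot: [-0.706, -0.043, 0.042, 0.706]
ft_force: [-0.9, -0.2, -2.4]
finger_gap: 0.0527
```

```bash
python3 snap.py side s2 190 90 290 190
```

```text
(no output)
```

View pics/s2.png

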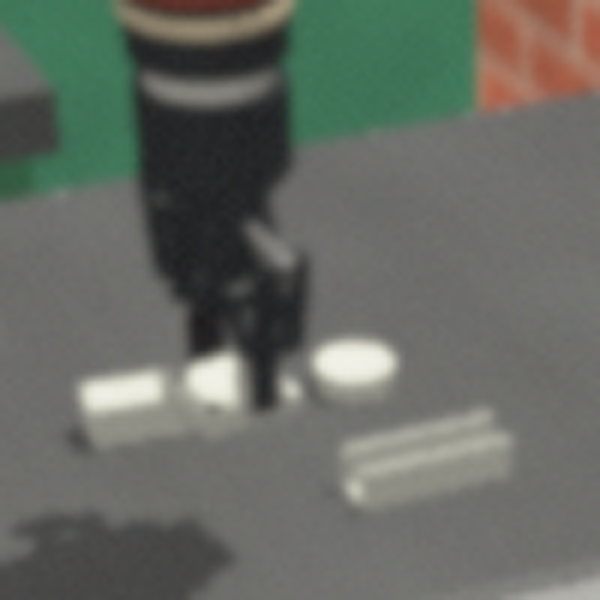

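The plate is held (2.4 N, gap 53 mm). Next I carry it to the square nest.

Request:
{"fn": "play_rows", "kwargs": {"deltas": "0.015 -0.039 0 0 0 -1.2;0.015 -0.039 0 0 0 -1.2;0.015 -0.039 0 0 0 -1.2;0.015 -0.039 0 0 0 -1.2;0.015 -0.039 0 0 0 -1.2;0.015 -0.039 0 0 0 -1.2;0.015 -0.039 0 0 0 -1.2;0.0138 -0.0365 0 0 0 -1.1;0 0 0 0 0 0;0 0 0 0 0 0;0 0 0 0 0 0"}}

```text
t: 4.8
tool_pos: [0.5652, -0.0146, 0.0812]
tool_rot: [-0.707, 0.017, -0.015, 0.707]
ft_force: [-0.6, 1.2, -2.5]
finger_gap: 0.0522
```

```bash
python3 snap.py top t3 200 125 380 220;python3 snap.py side s3 240 90 380 270; python3 - <<'E'
from station import manip
from scipy.spatial.transform import Rotation as R
s=manip.state();m=R.from_quat(s["tool_rot"]).as_matrix();print(s["tool_pos"],m.round(3))
E
```

```text
[ 0.56573059 -0.01430321  0.08179067] [[ 0.999 -0.001  0.043]
 [-0.043  0.     0.999]
 [-0.001 -1.     0.   ]]
```

View pics/t3.png

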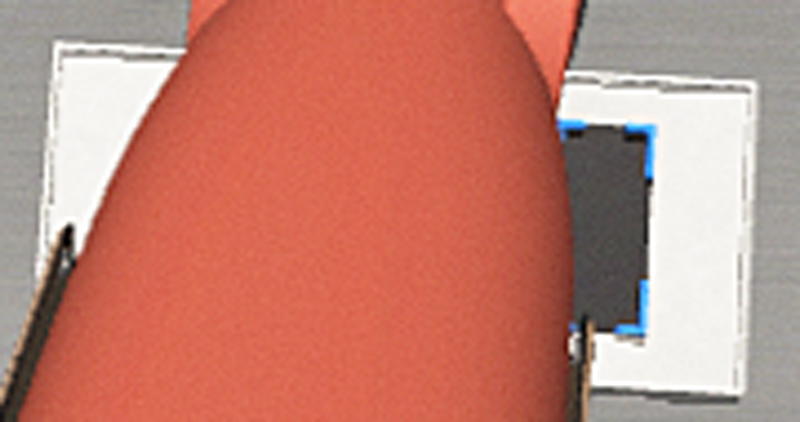

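View pics/s3.png

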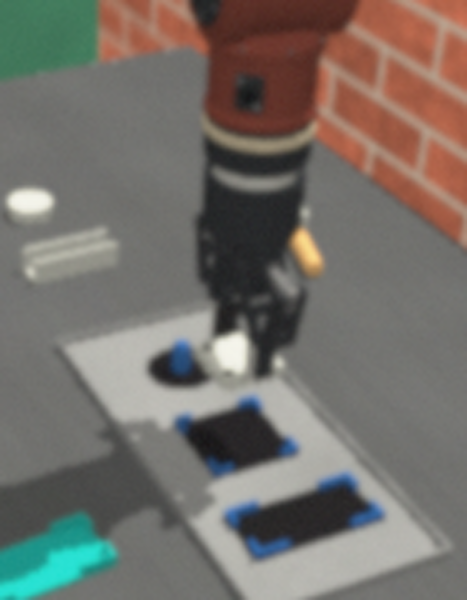

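The top view is blocked by the arm. The side view shows the plate at zoom (230,355), and I can't tell whether it is level. I'll check by fitting its depth points.

```bash
python3 big.py s3.pkl 290 175 340 215 14 pics/s3b.png; python3 - <<'E'
from h import *
c=pickle.load(open("s3.pkl","rb"));W=world(c);f=c["frame"].astype(int)
s=np.s_[180:210,295:330]
m=(f[s].min(-1)>150)&(abs(W[s][...,2]-.09)<.03)&(abs(W[s][...,0]-.566)<.05)&(abs(W[s][...,1]+.015)<.05)
P=W[s][m]*1000;print(len(P));print(P.min(0),P.max(0),P.mean(0))
m2=f[s].min(-1)>205;m2&=m;Q=W[s][m2]*1000
A=np.c_[Q[:,:2]-Q[:,:2].mean(0),np.ones(len(Q))];x,*_=np.linalg.lstsq(A,Q[:,2],rcond=None);print(len(Q),x,(Q[:,2]-A@x).std())
E
```

```text
140
[535.63792016 -44.4387481   77.37996474] [587.15390744  12.84949875 118.53604812] [557.08906528 -14.25333961  91.18362912]
69 [-5.14679783e-03  1.63106304e-02  9.09283528e+01] 1.1318379964565475
```

View pics/s3b.png

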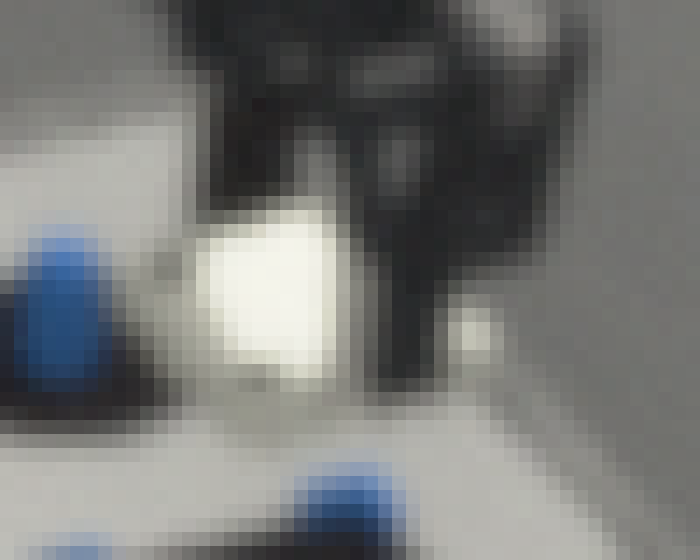

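The plate is level, and its top is 9.5 mm above the TCP. It will seat when the TCP is at z ≈ 0.0065.

Request:
{"fn": "play_rows", "kwargs": {"deltas": "0.001 -0.001 -0.02 0 0 0;0 0 -0.025 0 0 0;0 0 -0.015 0 0 0;0 0 -0.006 0 0 0;0 0 -0.004 0 0 0;0 0 -0.002 0 0 0;0 0 0 0 0 0;0 0 0 0 0 0"}}

```text
t: 5.7
tool_pos: [0.5681, -0.0165, 0.0109]
tool_rot: [0.707, -0.016, 0.016, -0.707]
ft_force: [-0.4, -0.4, -2.5]
finger_gap: 0.0522
```

Request:
{"fn": "play_rows", "kwargs": {"deltas": "0 0 -0.002 0 0 0;0 0 -0.001 0 0 0;0 0 0 0 0 0;0 0 0 0 0 0"}}

```text
t: 6.1
tool_pos: [0.5676, -0.0166, 0.0073]
tool_rot: [0.707, -0.016, 0.016, -0.707]
ft_force: [0.4, 0.3, -2.2]
finger_gap: 0.0525
```

Request:
{"fn": "play_rows", "kwargs": {"deltas": "0 0 -0.001 0 0 0;0 0 0 0 0 0;0 0 0 0 0 0"}}

```text
t: 6.4
tool_pos: [0.5677, -0.0166, 0.0064]
tool_rot: [0.707, -0.016, 0.016, -0.707]
ft_force: [-0.2, -0.1, -0.6]
finger_gap: 0.0527
```

Contact: the tool no longer carries the plate's weight. I'll open the fingers and lift.

Request:
{"fn": "play_rows", "kwargs": {"deltas": "0 0 -0.0005 0 0 0;0 0 0 0 0 0;0 0 0 0 0 0;0 0 0 0 0 0;0 0 0.02 0 0 0;0 0 0.04 0 0 0;0 0 0.04 0 0 0;0 0 0.03 0 0 0", "claw": 0.064}}

```text
t: 7.2
tool_pos: [0.5681, -0.0166, 0.1382]
tool_rot: [0.707, -0.015, 0.017, -0.707]
ft_force: [1.2, -0.6, 0.0]
finger_gap: 0.0636
```

Request:
{"fn": "play_rows", "kwargs": {"deltas": "-0.0065 -0.0395 0 0 0 0;-0.0065 -0.0395 0 0 0 0;-0.0065 -0.0395 0 0 0 0;-0.0065 -0.0395 0 0 0 0;-0.0065 -0.0395 0 0 0 0;-0.0065 -0.0395 0 0 0 0;-0.0065 -0.0395 0 0 0 0;-0.0065 -0.0395 0 0 0 0;-0.0065 -0.0395 0 0 0 0;-0.0065 -0.0395 0 0 0 0;0 0 0 0 0 0;0 0 0 0 0 0;0 0 0 0 0 0"}}

```text
t: 8.5
tool_pos: [0.5026, -0.4105, 0.1356]
tool_rot: [-0.707, 0.016, -0.016, 0.707]
ft_force: [0.6, -0.2, -0.4]
finger_gap: 0.0641
```

```bash
python3 snap.py top t4 200 125 380 220; python3 - <<'E'
from h import *
c=pickle.load(open("t4.pkl","rb"));W=world(c);f=c["frame"].astype(int);b,g,r=f[...,0],f[...,1],f[...,2]
s=np.s_[155:196,270:310];z=W[s][...,2];m=(f[s].min(-1)>215)&(z>.010)&(z<.024)
n,l,st,ce=cv2.connectedComponentsWithStats(m.astype(np.uint8));i=1+np.argmax(st[1:,4])
px=np.argwhere(l==i)[:,::-1]+[270,155];q=cast(c,px,.016)[:,:2]*1000;R=cv2.minAreaRect(q.astype(np.float32));print("plate",R,q.mean(0),"z",np.median(W[s][m][:,2]))
blue=((b>130)&(b-r>80)&(g<190));px=np.argwhere(blue[150:198,268:312])[:,::-1]+[268,150]
print("nest",cv2.minAreaRect((cast(c,px,.012)[:,:2]*1000).astype(np.float32)))
E
```

```text
plate ((566.8662109375, -15.536643981933594), (53.565673828125, 53.4893798828125), 87.94779205322266) [567.00641736 -15.49311979] z 0.0166561866362257
nest ((566.2320556640625, -14.934486389160156), (76.41349029541016, 77.78982543945312), 88.0442123413086)
```

View pics/t4.png

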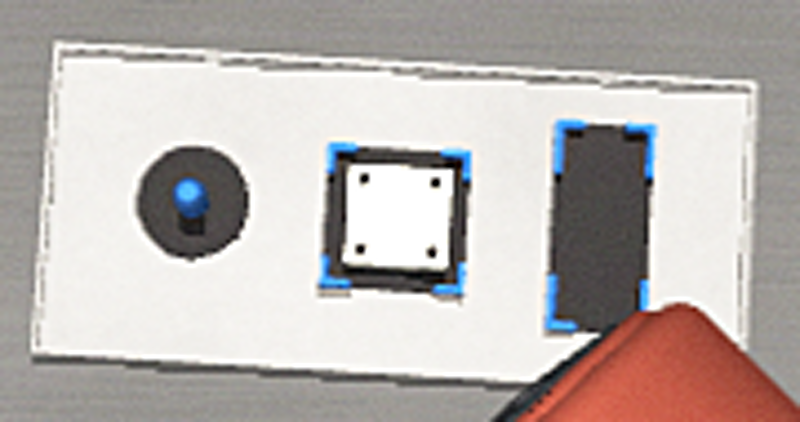

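The plate is seated squarely at (566.9, -15.5), top z 16.4 mm, yaw equal to the nest's. Next is the tube.

Request:
{"fn": "play_rows", "kwargs": {"deltas": "0.0005 -0.0015 -0.03 0 0 0;0 0 -0.03 0 0 0;0 0 -0.03 0 0 0;0 0 -0.02 0 0 0;0 0 -0.012 0 0 0;0 0 0 0 0 0;0 0 0 0 0 0"}}

```text
t: 9.25
tool_pos: [0.5037, -0.4129, 0.0147]
tool_rot: [0.707, -0.015, 0.016, -0.707]
ft_force: [0.4, 0.5, 0.1]
finger_gap: 0.0639
```

Request:
{"fn": "play_rows", "kwargs": {"deltas": "0 0 0 0 0 0;0 0 0 0 0 0;0 0 0 0 0 0;0 0 0 0 0 0;0 0 0 0 0 0", "claw": 0.02}}

```text
t: 9.75
tool_pos: [0.5037, -0.4136, 0.0152]
tool_rot: [0.707, -0.015, 0.016, -0.706]
ft_force: [-0.8, 0.4, 5.9]
finger_gap: 0.0317
```

Request:
{"fn": "play_rows", "kwargs": {"deltas": "0 0 0.02 0 0 0;0 0 0.04 0 0 0;0 0 0.04 0 0 0;0.0065 0.0397 0 0 0 0;0.0065 0.0397 0 0 0 0;0.0065 0.0397 0 0 0 0;0.0065 0.0397 0 0 0 0;0.0065 0.0397 0 0 0 0;0.0065 0.0397 0 0 0 0;0.0065 0.0397 0 0 0 0;0.0065 0.0397 0 0 0 0;0.0065 0.0397 0 0 0 0;0.006 0.0397 0 0 0 0;0 0 0 0 0 0;0 0 0 0 0 0;0 0 0 0 0 0"}}

```text
t: 11.35
tool_pos: [0.5676, -0.0168, 0.114]
tool_rot: [0.707, -0.016, 0.016, -0.707]
ft_force: [-0.2, 0.2, -1.6]
finger_gap: 0.0316
```

```bash
python3 snap.py side s5 240 90 380 270
```

```text
(no output)
```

View pics/s5.png

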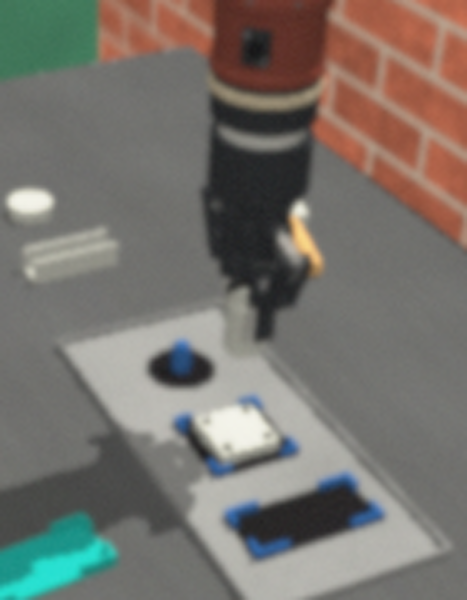

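The tube hangs upright at zoom (238,320), above the seated plate. I'll lower it to z ≈ 0.031.

Request:
{"fn": "play_rows", "kwargs": {"deltas": "0 0 -0.03 0 0 0;0 0 -0.03 0 0 0;0 0 -0.013 0 0 0;0 0 -0.005 0 0 0;0 0 -0.002 0 0 0;0 0 0 0 0 0;0 0 0 0 0 0"}}

```text
t: 12.1
tool_pos: [0.5684, -0.0162, 0.0349]
tool_rot: [0.707, -0.015, 0.017, -0.707]
ft_force: [-0.6, -0.3, -0.6]
finger_gap: 0.0318
```

Request:
{"fn": "play_rows", "kwargs": {"deltas": "0 0 -0.0015 0 0 0;0 0 -0.001 0 0 0;0 0 0 0 0 0;0 0 0 0 0 0"}}

```text
t: 12.5
tool_pos: [0.5676, -0.016, 0.0313]
tool_rot: [-0.707, 0.016, -0.016, 0.707]
ft_force: [-0.5, -0.7, -0.5]
finger_gap: 0.0314
```

Request:
{"fn": "play_rows", "kwargs": {"deltas": "0 0 -0.0005 0 0 0;0 0 0 0 0 0;0 0 0 0 0 0"}}

```text
t: 12.8
tool_pos: [0.5676, -0.016, 0.0312]
tool_rot: [0.707, -0.016, 0.016, -0.707]
ft_force: [-1.5, 0.3, 5.6]
finger_gap: 0.0318
```

Request:
{"fn": "play_rows", "kwargs": {"deltas": "0 0 0 0 0 0;0 0 0 0 0 0;0 0 0 0 0 0;0 0 0 0 0 0;0 0 0.03 0 0 0;0 0 0.04 0 0 0;0 0 0.04 0 0 0;-0.001 0.0395 0 0 0 0.2;-0.001 0.0395 0 0 0 0.2;-0.001 0.0395 0 0 0 0.2;-0.001 0.0395 0 0 0 0.2;-0.001 0.0395 0 0 0 0.2;-0.0005 0.0395 0 0 0 0;-0.0005 0.0395 0 0 0 0;-0.0005 0.0395 0 0 0 0;0 0 0 0 0 0;0 0 0 0 0 0;0 0 0 0 0 0", "claw": 0.055}}

```text
t: 14.6
tool_pos: [0.561, 0.2992, 0.1406]
tool_rot: [0.707, -0.01, 0.01, -0.707]
ft_force: [1.0, -0.2, 0.3]
finger_gap: 0.0548
```

```bash
python3 snap.py top t6 200 125 380 220; python3 - <<'E'
from h import *
c=pickle.load(open("t6.pkl","rb"));W=world(c);f=c["frame"].astype(int)
s=np.s_[140:200,262:318];z=W[s][...,2];P=W[s][(z>.055)&(z<.068)]*1000
print(len(P),cv2.minAreaRect(P[:,:2].astype(np.float32)),P.mean(0))
E
```

```text
73 ((566.6547241210938, -14.288726806640625), (31.003942489624023, 30.08527183532715), 55.004642486572266) [566.96580211 -14.82153962  61.17893627]
```

View pics/t6.png

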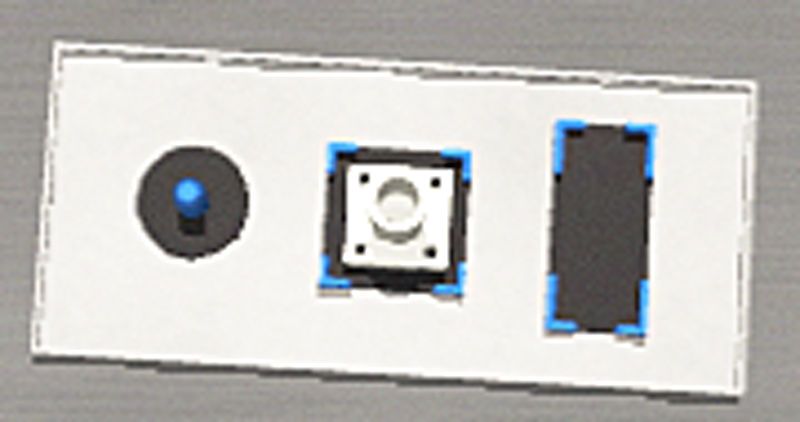

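The tube stands centred on the plate, within 1 mm, with its top at 61 mm. Now the channel.

Request:
{"fn": "play_rows", "kwargs": {"deltas": "0.0005 0 -0.035 0 0 0;0 0 -0.035 0 0 0;0 0 -0.035 0 0 0;0 0 -0.018 0 0 0;0 0 -0.009 0 0 0;0 0 0 0 0 0;0 0 0 0 0 0"}}

```text
t: 15.35
tool_pos: [0.5625, 0.2998, 0.0099]
tool_rot: [-0.707, 0.01, -0.01, 0.707]
ft_force: [-0.0, -0.4, 0.8]
finger_gap: 0.055
```

Request:
{"fn": "play_rows", "kwargs": {"deltas": "0 0 0 0 0 0;0 0 0 0 0 0;0 0 0 0 0 0;0 0 0 0 0 0;0 0 0 0 0 0", "claw": 0.02}}

```text
t: 15.85
tool_pos: [0.5626, 0.3003, 0.0103]
tool_rot: [-0.707, 0.009, -0.01, 0.707]
ft_force: [-0.0, -0.1, 7.5]
finger_gap: 0.0291
```

Request:
{"fn": "play_rows", "kwargs": {"deltas": "0 0 0.02 0 0 0;0 0 0.045 0 0 0;0 0 0.045 0 0 0;0.0005 -0.0388 0 0 0 -0.3;0.0005 -0.0388 0 0 0 -0.3;0.0005 -0.0388 0 0 0 -0.3;0.0005 -0.0388 0 0 0 -0.3;0.0005 -0.0388 0 0 0 0;0 -0.0388 0 0 0 0;0 -0.0388 0 0 0 0;0 -0.0388 0 0 0 0;0 -0.0388 0 0 0 0;0 -0.0388 0 0 0 0;0 -0.0388 0 0 0 0;0 0 0 0 0 0;0 0 0 0 0 0;0 0 0 0 0 0"}}

```text
t: 17.55
tool_pos: [0.5639, -0.126, 0.1189]
tool_rot: [-0.707, 0.017, -0.017, 0.707]
ft_force: [0.2, -0.1, -2.2]
finger_gap: 0.0293
```

```bash
python3 snap.py side s7 240 90 400 270
```

```text
(no output)
```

View pics/s7.png

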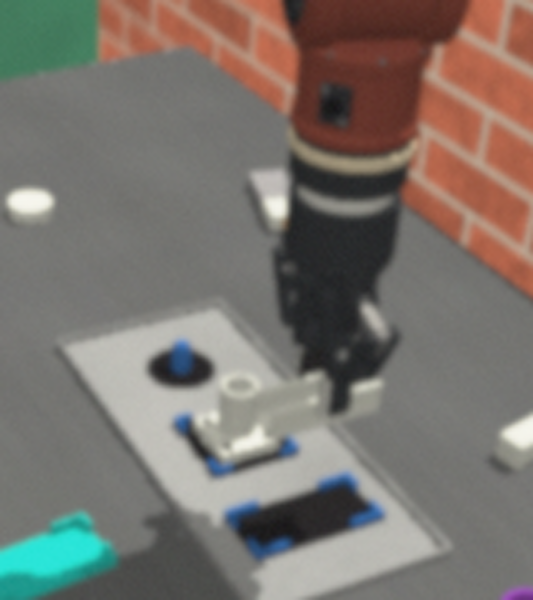

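The channel is level in the grip, groove up, at zoom (310,400). I'll lower it into the long nest.

Request:
{"fn": "play_rows", "kwargs": {"deltas": "0.0003 0 -0.035 0 0 0;0 0 -0.035 0 0 0;0 0 -0.02 0 0 0;0 0 -0.007 0 0 0;0 0 -0.004 0 0 0;0 0 -0.002 0 0 0;0 0 0 0 0 0;0 0 0 0 0 0"}}

```text
t: 18.4
tool_pos: [0.5651, -0.127, 0.0168]
tool_rot: [0.707, -0.017, 0.018, -0.707]
ft_force: [0.8, -0.8, -1.5]
finger_gap: 0.029
```

Request:
{"fn": "play_rows", "kwargs": {"deltas": "0 0 -0.0015 0 0 0;0 0 -0.001 0 0 0;0 0 0 0 0 0;0 0 0 0 0 0"}}

```text
t: 18.8
tool_pos: [0.5648, -0.127, 0.0143]
tool_rot: [0.707, -0.017, 0.018, -0.707]
ft_force: [-1.4, 0.7, 6.5]
finger_gap: 0.029
```

Request:
{"fn": "play_rows", "kwargs": {"deltas": "0 0 0 0 0 0;0 0 0 0 0 0;0 0 0 0 0 0;0 0 0.02 0 0 0;0 0 0.04 0 0 0;0 0 0.03 0 0 0;-0.001 -0.042 0 0 0 0;-0.001 -0.042 0 0 0 0;-0.001 -0.042 0 0 0 0;-0.0015 -0.042 0 0 0 0;0 0 0 0 0 0;0 0 0 0 0 0;0 0 0 0 0 0", "claw": 0.055}}

```text
t: 20.1
tool_pos: [0.5597, -0.2938, 0.1031]
tool_rot: [-0.707, 0.017, -0.017, 0.707]
ft_force: [-0.1, 0.3, -0.4]
finger_gap: 0.0549
```

```bash
python3 snap.py top t8 200 125 380 220;python3 snap.py side s8 270 180 420 290
```

```text
(no output)
```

View pics/t8.png

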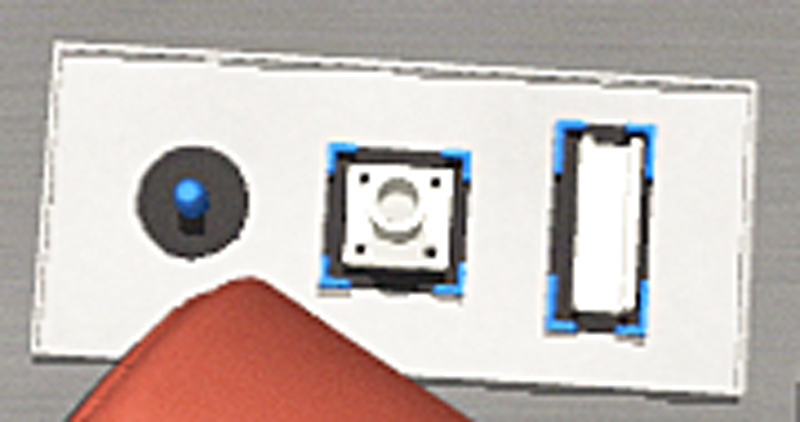

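View pics/s8.png

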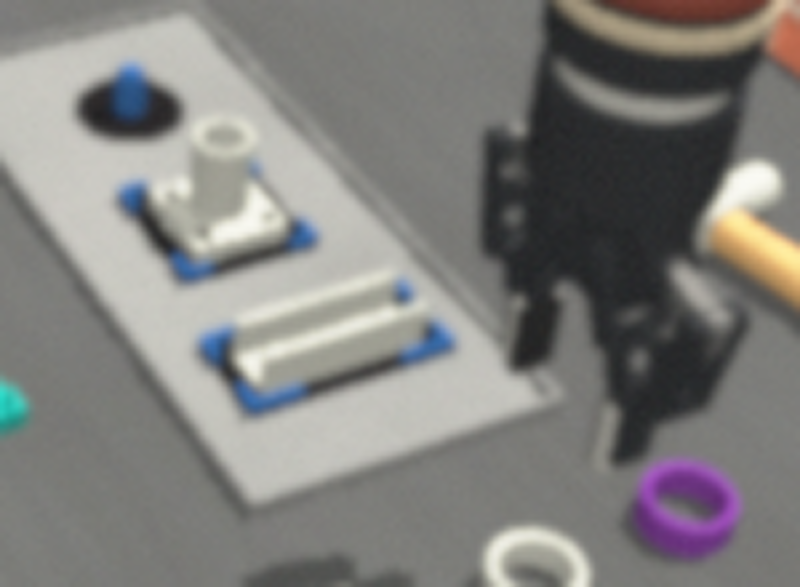

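The top and side views show the channel lying flat in the long nest, groove up. Next is the collar.

Request:
{"fn": "play_rows", "kwargs": {"deltas": "0.0003 -0.0005 -0.03 0 0 0;0 0 -0.03 0 0 0;0 0 -0.02 0 0 0;0 0 -0.01 0 0 0;0 0 -0.006 0 0 0;0 0 0 0 0 0;0 0 0 0 0 0"}}

```text
t: 20.9
tool_pos: [0.5609, -0.2955, 0.0083]
tool_rot: [0.707, -0.017, 0.017, -0.707]
ft_force: [0.2, 0.1, 0.5]
finger_gap: 0.055
```

Request:
{"fn": "play_rows", "kwargs": {"deltas": "0 0 0 0 0 0;0 0 0 0 0 0;0 0 0 0 0 0;0 0 0 0 0 0;0 0 0 0 0 0", "claw": 0.03}}

```text
t: 21.4
tool_pos: [0.5609, -0.2958, 0.0088]
tool_rot: [0.707, -0.017, 0.018, -0.707]
ft_force: [-0.9, 1.7, 5.6]
finger_gap: 0.0415
```

Request:
{"fn": "play_rows", "kwargs": {"deltas": "0 0 0.02 0 0 0;0 0 0.04 0 0 0;0 0 0.04 0 0 0;0 0 0.02 0 0 0;0 0 0 0 0 0;0 0 0 0 0 0"}}

```text
t: 22.0
tool_pos: [0.5603, -0.2954, 0.1276]
tool_rot: [0.707, -0.017, 0.017, -0.707]
ft_force: [0.4, 0.4, -1.2]
finger_gap: 0.0413
```

```bash
python3 snap.py side s9 320 150 440 280;python3 snap.py top t9 360 100 500 250
```

```text
(no output)
```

View pics/s9.png

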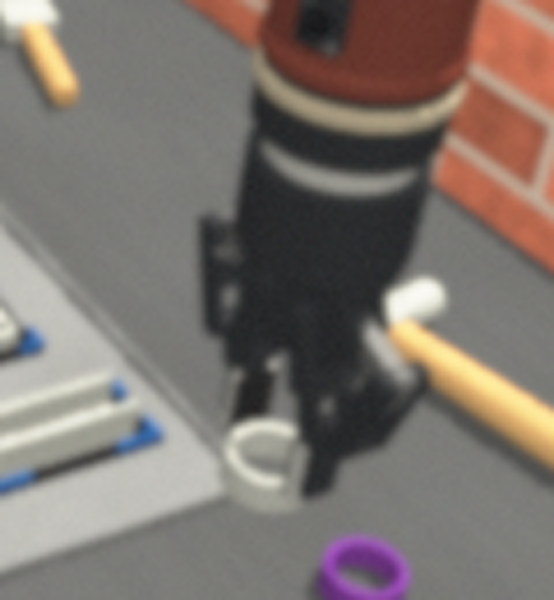

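The collar hangs level at zoom (262,465) and the purple ring is untouched. I'll carry it to the post.

Request:
{"fn": "play_rows", "kwargs": {"deltas": "0.0014 0.0389 0 0 0 0;0.0014 0.0389 0 0 0 0;0.0014 0.0389 0 0 0 0;0.0014 0.0389 0 0 0 0;0.0014 0.0389 0 0 0 0;0.0014 0.0389 0 0 0 0;0.0014 0.0389 0 0 0 0;0.0014 0.0389 0 0 0 0;0.0014 0.0389 0 0 0 0;0.0014 0.0389 0 0 0 0;0 0 -0.03 0 0 0;0 0 -0.03 0 0 0;0 0 -0.013 0 0 0;0 0 0 0 0 0;0 0 0 0 0 0"}}

```text
t: 23.6
tool_pos: [0.5743, 0.0934, 0.0545]
tool_rot: [0.707, -0.017, 0.017, -0.707]
ft_force: [0.2, 0.4, -0.7]
finger_gap: 0.0414
```

```bash
python3 snap.py side s10 260 150 340 230
```

```text
(no output)
```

View pics/s10.png

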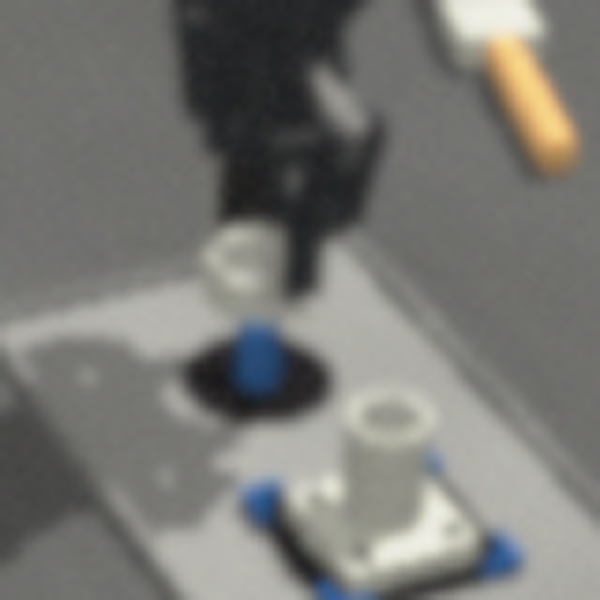

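The collar is centred above the post: its left edge is at zoom x 205 and it is about 100 px wide, so its centre is at ~255 against 258 for the post. I'll lower it.

Request:
{"fn": "play_rows", "kwargs": {"deltas": "0 0 -0.01 0 0 0;0 0 -0.01 0 0 0;0 0 -0.01 0 0 0;0 0 -0.006 0 0 0;0 0 -0.003 0 0 0;0 0 0 0 0 0;0 0 0 0 0 0"}}

```text
t: 24.35
tool_pos: [0.5744, 0.0937, 0.0154]
tool_rot: [-0.707, 0.017, -0.017, 0.707]
ft_force: [0.0, 0.2, -0.2]
finger_gap: 0.0415
```

Request:
{"fn": "play_rows", "kwargs": {"deltas": "0 0 -0.0015 0 0 0;0 0 -0.0015 0 0 0;0 0 0 0 0 0;0 0 0 0 0 0"}}

```text
t: 24.75
tool_pos: [0.5745, 0.0937, 0.0128]
tool_rot: [-0.707, 0.017, -0.017, 0.707]
ft_force: [-1.0, -0.2, 5.9]
finger_gap: 0.0416
```

Seated contact. I'll release, lift and move clear of the cameras' view.

Request:
{"fn": "play_rows", "kwargs": {"deltas": "0 0 0 0 0 0;0 0 0 0 0 0;0 0 0 0 0 0;0 0 0 0 0 0;0 0 0.02 0 0 0;0 0 0.04 0 0 0;0 0 0.04 0 0 0;-0.02 0.04 0.02 0 0 0;-0.03 0.04 0 0 0 0;-0.03 0.04 0 0 0 0;-0.03 0.04 0 0 0 0;-0.03 0.04 0 0 0 0;-0.03 0.04 0 0 0 0;-0.03 0.04 0 0 0 0;-0.03 0.04 0 0 0 0;-0.03 0.03 0 0 0 0;0 0 0 0 0 0;0 0 0 0 0 0", "claw": 0.06}}

```text
t: 26.55
tool_pos: [0.3134, 0.4441, 0.1322]
tool_rot: [0.707, -0.016, 0.016, -0.707]
ft_force: [0.0, -0.1, 0.2]
finger_gap: 0.0602
```

```bash
python3 snap.py top t11 80 110 490 270; python3 snap.py top t11b 200 125 380 220;python3 snap.py side s11 190 130 410 350; python3 - <<'E'
from h import *
c=pickle.load(open("t11b.pkl","rb"));W=world(c);f=c["frame"].astype(int)
def rep(n,s,lo,hi):
    z=W[s][...,2];P=W[s][(z>lo)&(z<hi)]*1000;print(n,len(P),cv2.minAreaRect(P[:,:2].astype(np.float32)),np.median(P[:,2]))
rep("tube",np.s_[140:200,262:318],.055,.068)
rep("chan",np.s_[145:210,318:356],.023,.036)
rep("collar",np.s_[150:190,225:262],.017,.026)
E
```

```text
tube 75 ((567.022216796875, -14.434379577636719), (30.704383850097656, 29.721084594726562), 0.9906836748123169) 61.19619329771793
chan 147 ((563.2640991210938, -125.6898193359375), (30.377853393554688, 89.68370819091797), 87.32839965820312) 29.484839253499224
collar 110 ((572.4912109375, 94.13925170898438), (40.83989334106445, 40.89203643798828), 0.06526263058185577) 22.114683730542154
```

View pics/t11.png

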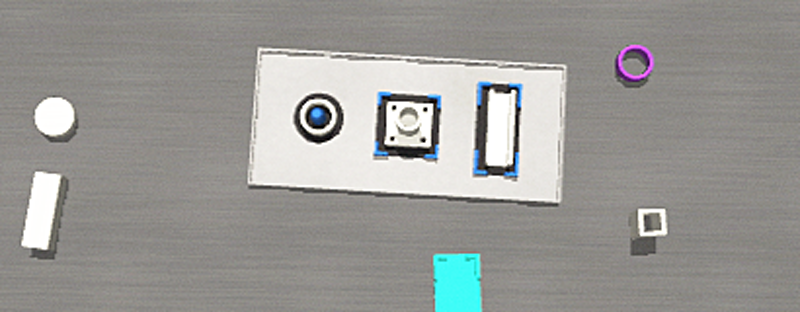

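View pics/t11b.png

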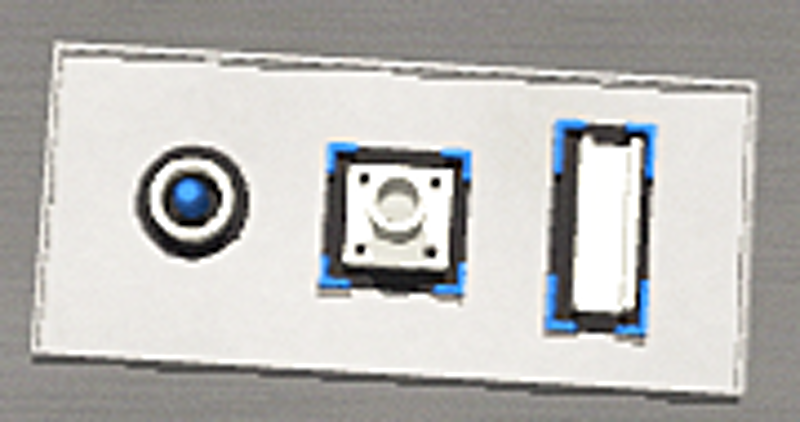

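View pics/s11.png

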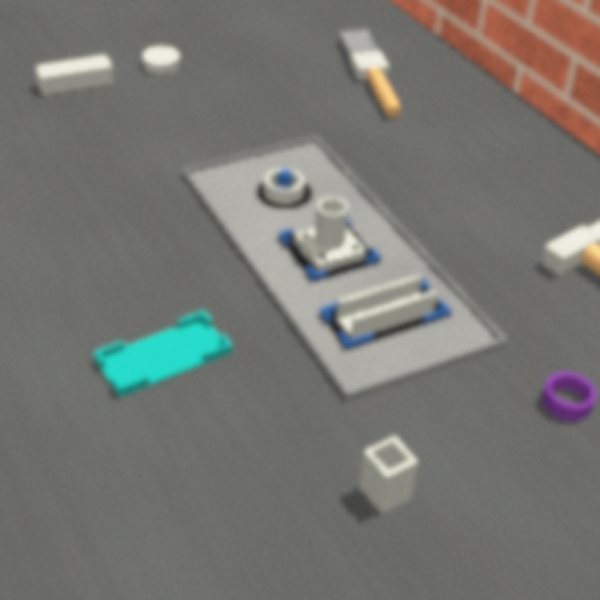

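Both views show the kit complete and the look-alikes where they were: collar around the post at zoom (190,200) in the tray close-up, tube upright on the plate at (398,212), channel in its nest at (608,225). The top heights match seating: 61.2, 29.5 and 22.1 mm.

```bash
python3 -c "
from station import manip
print(manip.sign_off())"
```

```text
the job is handed in; nothing more can be done
None
```

The weld kit is made up in the tray and handed in at about 26.7 s of the 106 s allowed. I worked in the order asked: plate, tube, channel, collar. The hand-in reports no verdict.

| Part | Where it ended up | Measured top height | Expected |
|---|---|---|---|
| Plate | Within about 1 mm of the square nest's centre, turned the same way as the nest | 16.7 mm (before the tube went on) | 16 mm |
| Tube | Upright, about 1 mm from the plate's middle | 61.2 mm | 61 mm |
| Channel | Groove up, in line with the long nest and within about 1 mm of centre | 29.5 mm | 29 mm |
| Collar | Around the post, flat on its pad | 22.1 mm | 22 mm |

- **Left alone:** I never gripped the disc, box section, square tube or the turquoise and purple decoys, and the final pictures show them where they were. The gripper ended well clear of everything.
- **Forces:** the highest wrist force reported after any move was about 7.5 N, against the 120 N limit.
- **Disagreements:** the finger opening on the collar read 41.5 mm against its 44 mm diameter, though the side view showed it hanging level. My two estimates of the post's position differed by 2–3 mm in x, well inside the 8 mm clearance around it.

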